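# Clip a mounted slide into the sprung stage holder

### The arm

A 7-joint arm with a two-finger parallel gripper is mounted at the origin on a cart in front of the work surface, level with it; the furniture and walls round the work are solid. World frame = base frame: x ahead of the robot, y to its left, z up, the work surface at z = 0. Lengths are in m, angles in rad, forces in N, time in s.
With the tool pointing down it reaches from about 0.425 to 0.825 m from the base axis. Payload 3.6 kg.
Tool frame: the origin (TCP) lies midway between the tips of the shut fingers; the grasp point (between the pads) lies 19 mm behind it; z points along the fingers, y is the direction in which the jaws open and shut (so a half turn about z gives the same grasp; the last joint's range is limited). The gripper opens to 93 mm and grips with 3 to 60 N. Pads are 15 mm wide; open, the fingers measure 128 mm over their backs; the gripper's body (75 mm by 188 mm) begins 65 mm behind the grasp point.
Start: joints at [-0.026, 0.615, -0.013, 1.423, 0.008, 1.103, -0.04], TCP at [0.65, 0, 0.219] pointing down, gripper open.
Joint ranges: [-3.12, 3.12], [-0.3, 2.06], [-1.34, 1.32], [0.26, 2.42], [-1.36, 4.5], [0.01, 1.98], [-2.84, 2.84]. Speed limits (rad/s): [2.79, 2.79, 3.14, 3.14, 3.14, 3.14, 3.14].

### API

Orientations are given as a unit quaternion [w, x, y, z].
In Python, from rig import arm, imaging, nets gives the robot as it stands. The module is installed in compiled form; this text tells all that it offers.
- The arm moves only by the tool step_arm, never from a script. Its argument "deltas" is a list that holds one entry, the list of rows, each a list of 5 numbers: the shift along the tool's x, y, z in m, then the turn about the tool's z in degrees, then the opening, from 0 (shut) to 1 (fully open). In form: [[[dx, dy, dz, roll, jaw], ...]]. A call has 1 to 8 rows; each row shifts and turns the commanded pose from where the row before left it, along the tool's axes as they then stand; what a row does not reach is not made up. A row lasts 1/12 s, in which the tool goes at most 41.7 mm and 7.16 degrees, less where a joint would pass 70% of its speed; a pose out of reach is approached as far as the arm can. A call with a gripper value outside its range is refused whole. The fingers move at their own pace and stop on an object; "newtons" is the grip in N (left out, the last holds). Time passes only in rows, so rows that do not move let the fingers close. It gives the time, the measured TCP pose, the force and the opening at its end, in the units of the state.
- arm.observe(): the state, without advancing time (a new reading comes with each control period).
- imaging.grab_frame(name): name is "scene" or "side" or "wrist"; returns (picture, depth): 480x640x3 uint8, red, green, blue; 480x640 float32, m along the optical axis (not along the pixel's ray), 0 where there is no reading.
- imaging.camera_info(name): a dict with "fovy" (degrees; the focal length in pixels is half the picture's height over the tangent of half this angle, whatever the lens; pixels are square), "cx", "cy" (the principal point, pixels), "xyz" and "orientation" of the camera in the world; the wrist camera has in their place "T_tool_cam" (4x4, takes a point from camera to tool coordinates, whose origin is the TCP and whose axes are the flange's). Camera axes: x right, y down, z forward; pixel columns grow to the right and rows downward; lengths in m; the calibration is good to about 2 mm. A picture is of the moment at which its call begins: read the wrist's pose just before it. camera_info takes no time and is no camera call.
- arm.job_done(): hands the job in, once; it reports no verdict.
Trained networks look in the newest picture that a camera, given by its name, has taken for a name from the list of things; names that differ only in an ending like _2 or _b are one class to them, and where a whole thing is asked for, a point or a joint stands for the part that bears it (a point fixed in the world has none). Each returns a list of dicts, best first, with "conf" (0 to 1); they miss things now and then, are a little off and sometimes report something else, mostly with a low value. They report only what shows in the picture. A call takes as long as a camera call. They do not tell look-alikes from the thing itself.
- nets.recognise(camera, thing): "bbox" ([left, top, right, bottom] in pixels, round what is visible of it).
- nets.masks_of(camera, thing): "pixels" (480x640 bool, what is visible of it) and "bbox" ([left, top, right, bottom] in pixels, round what is visible of it).
The state is a dict: "time": time; "joints": joint angles; "qvel": joint speeds; "effort": joint torques, N m; "ee_pos": TCP position; "orientation": TCP orientation; "force": force on the tool from outside, world axes, zero at the start; "torque": the same for the moment, N m; "width": opening from 0.0 (shut) to 1.0 (fully open).
Only numpy, scipy, OpenCV 4.12 (cv2) and the standard library are available. Lean on these libraries where they do the work, as an engineer would, in place of code of your own. Each camera call takes 0.05 s, during which the arm holds its last target. There are 200 camera calls.

### The job

Clip the slide with the square block into the holder on the stage: lay it on the stage in front, slide it in so that its end draws back the sprung curved arm, and feel it home against the long fixed edge with a light push of about 6 to 12 N for half a second (it is glass). Then let go, so that the arm holds it flush against the fixed edge and the end stop. Leave the other slide and the small things round about where they are.

Things in the scene. Friction and masses are not known exactly. Their poses are not given: they have to be found in the camera images.
- square_center (a point): centre (18 mm above the underside) of the slide to load: white glass plate 46 (x) x 76 (y) x 6 mm with an upright black resin block 22 (x) x 28 (y) x 30 mm on its middle, 36 mm high in all, about 90 g. x its short side, y its long side, z up; same turned half round. Starts flat on the desk; the two slides may swap places. Take it by the block. Chips if pressed on the fixed edge with over 22 N.
- round_center (a point): centre, half-way up, of the other slide: the same glass plate with a round black block (28 mm across, 30 mm high); leave it alone.
- stage: slide stage, fixed: aluminium plate, top (the floor slides lie on) 10 mm above the desk. Origin at desk height, x away from the robot (yaw within 0.25 rad), y left. Plate spans x -95 to 70, y -105 to 75 mm. A seated slide lies along y, centre at y 5, z 28 mm, x -6 to 2 mm as the edge is set. A slide laid at x -65, y 3 mm is clear of edge, stop and arm; moved from there in +x it enters the holder.
- edge_mount: clamp screws of the long edge; origin on the stage floor at stage x 50, y 0 mm, axes as the stage's. The edge, a dark steel bar 9 mm high that the slide's long side is set against, is clamped by them with its face (looking to -x, stage y -18 to 43 mm) anywhere from 25 to 33 mm in front of (-x of) this point. Its setting differs each time and is not given: feel or see it. It stands 100 N.
- seat_pin (a joint): small sprung steel pin (5 mm across, under 0.3 N) in the middle of the long edge's face, at stage y 18 mm, 4 mm above the floor. 0 = sticking out 3 mm; 0.003 m = pushed in flush by a slide that is fully home.
- end_stop (a point): foot of the end stop's face on the stage floor (stage x 16, y 43 mm): a dark steel bar 9 mm high, spanning stage x -5 to 37 mm; its face looks to stage -y, and the slide's left (+y) end comes to rest on it.
- clip_arm (a joint): sprung curved arm, 7 mm round steel bar, 1 to 8 mm above the stage floor, turning about an upright pivot. 0 = at rest, across the slide's place; grows to 0.75 rad as it is drawn back towards stage -y; about 0.33 with a slide seated. Spring: about 2 N at the nose at rest, 4 N with a slide seated. It presses the slide in stage +y to the end stop, not to the fixed edge.
- clip_nose (a point): middle of the arm's nose (bar radius 3.5 mm), the bulge that presses on the slide's right (-y) end; 43 mm from the pivot.
- clip_tip (a point): free front tip of the arm, at rest at stage x -38, y -51 mm. From the nose the bar curves forward and away to it, so that the rear right corner of a slide moved in stage +x rides on the bar and draws the arm back, with a push of some 2 to 6 N.
- clip_pivot (a point): the arm's upright pivot on the stage floor (stage x 55, y -45 mm), 10 mm high.
- slide_square: the square-block slide itself; origin at the middle of its underside.
- sample_cup: small white lidded cup, 45 mm across, 24 mm high, standing near; leave it. Origin under its middle.
- pot: small brown pot with black lid, 37 mm across, 40 mm high; leave it. Origin under its middle.
- tweezers: steel tweezers lying flat, 122 mm long; leave them.
Not all that is in view belongs to the job. Leave any turquoise look-alike of the slide_square alone.

How it is judged:
On the way:
1. the slide, lying on the stage's floor, draws the arm back and presses on the long fixed edge with more than 4 N (contact force between slide_square and edge_mount above 4 N and value of joint clip_arm above 0.2 rad and z of square_center in the frame of stage below 0.032 m), for 0.2 s.
At the end, for the whole second after the job is handed in: the square-block slide lies flat on the stage's floor, its long side within 1.5 mm of the fixed edge (seat pin pushed in more than 1.5 mm) and parallel to it within 2 degrees, its end within 2.5 mm of the end stop, held by the drawn-back arm (joint above 0.2 rad), at rest and released (value of joint seat_pin above 0.0015 m and y of square_center in the frame of stage between 0.0025 and 0.0075 m and z of square_center in the frame of stage between 0.025 and 0.03 m and angle between the y axis of square_center and the y axis of stage, either way round below 0.035 rad and angle between square_center's own z axis and vertical below 0.05 rad and value of joint clip_arm above 0.2 rad and linear speed of slide_square below 0.01 m/s); the robot touches nothing.
It fails at once if the slide is pressed on the long fixed edge with more than 22 N (contact force between slide_square and edge_mount above 22 N).
It fails at once if the round-block slide is moved by more than 15 mm (distance of round_center from where it was at the start of the episode above 0.015 m).
It fails at once if the cup, pot or tweezers are moved by more than 25 mm (distance of any of sample_cup, pot, tweezers from where it was at the start of the episode above 0.025 m).
It also fails if it takes over 69 s, if anything falls off the work surface, if the arm or the gripper's body presses on something with over 40 N, if the wrist force passes 120 N, or if a joint passes its speed limit or range.

## Working session

There is one attempt and no reset: what is moved stays moved. The work goes in short steps, Python scripts to look and compute and a tool call to move; the robot and the scene stay as the last step left them, time stands still between calls to the robot, and variables do not carry over. Pictures are saved under pics/ and viewed, about 8 in all and at most 12, crops included, and the job is handed in when it is done.

Besides the shell and the picture viewer there is one more tool, called by a JSON object that holds its "op" and its "data". step_arm: Moves the arm, as the interface text tells. Its arguments: {"type":"object","properties":{"deltas":{"type":"array","items":{"type":"array","items":{"type":"array","items":{"type":"number"}}}},"newtons":{"type":"number"}},"required":["deltas"]}

```bash
mkdir -p pics; cat > h.py <<'E'
import numpy as np, cv2
from scipy.spatial.transform import Rotation as R
from rig import arm, imaging, nets
def rot(q): return R.from_quat([q[1],q[2],q[3],q[0]]).as_matrix()
def pose(cam):
    i=imaging.camera_info(cam)
    if 'xyz' in i: T=np.eye(4);T[:3,:3]=rot(i['orientation']);T[:3,3]=i['xyz']
    else:
        s=arm.observe();A=np.eye(4);A[:3,:3]=rot(s['orientation']);A[:3,3]=s['ee_pos'];T=A@np.array(i['T_tool_cam'])
    f=240/np.tan(np.radians(i['fovy'])/2)
    return T,f,i['cx'],i['cy']
def grab(cam):
    P=pose(cam);im,d=imaging.grab_frame(cam);return P,im,d
def cloud(P,d):
    T,f,cx,cy=P;v,u=np.mgrid[:480,:640]
    p=np.stack([(u-cx)/f*d,(v-cy)/f*d,d],-1)
    w=p@T[:3,:3].T+T[:3,3];w[d<=0]=np.nan;return w
def proj(P,X):
    T,f,cx,cy=P;c=(np.atleast_2d(X)-T[:3,3])@T[:3,:3];return np.c_[c[:,0]/c[:,2]*f+cx,c[:,1]/c[:,2]*f+cy]
def onz(P,uv,z):
    T,f,cx,cy=P;uv=np.atleast_2d(uv);r=np.c_[(uv[:,0]-cx)/f,(uv[:,1]-cy)/f,np.ones(len(uv))]@T[:3,:3].T
    return T[:3,3]+r*((z-T[2,3])/r[:,2])[:,None]
def save(n,im): cv2.imwrite('pics/'+n,im[...,::-1])
E
python3 - <<'E'
from h import *
ims=[]
for c in ['scene','wrist']:
    P,im,d=grab(c);print(c,imaging.camera_info(c));save(c+'0.png',im);w=cloud(P,d)
    for t in ['slide_square','round_center','stage','clip_arm','edge_mount','sample_cup','pot','tweezers']:
        for r in nets.masks_of(c,t)[:3]:
            q=w[r['pixels']];print(t,round(r['conf'],2),np.round(r['bbox']),np.round(np.nanmedian(q,0),3),np.round(np.nanmax(q[:,2]),3))
print(arm.observe())
E
```

```text
scene {'fovy': 42.92250237026531, 'cx': 323.51056893196375, 'cy': 246.52771198246887, 'xyz': array([ 0.23954951, -0.27178308,  0.67219699]), 'orientation': array([-0.36260588,  0.88701606, -0.26512871,  0.10689362])}
slide_square 0.9 [291. 214. 346. 253.] [0.593 0.293 0.007] 0.039
slide_square 0.58 [188. 263. 249. 309.] [0.425 0.286 0.007] 0.039
round_center 0.84 [229. 336. 277. 396.] [0.4   0.139 0.007] 0.041
stage 0.8 [311. 252. 477. 367.] [0.607 0.116 0.011] 0.024
stage 0.32 [189. 264. 248. 306.] [0.424 0.287 0.007] 0.039
clip_arm 0.96 [384. 302. 451. 334.] [0.638 0.093 0.018] 0.024
edge_mount 0.75 [398. 262. 430. 299.] [0.656 0.139 0.018] 0.023
edge_mount 0.72 [386. 301. 449. 336.] [0.634 0.094 0.018] 0.024
sample_cup 0.73 [230. 205. 261. 236.] [0.518 0.38  0.023] 0.028
sample_cup 0.43 [145. 224. 216. 250.] [0.418 0.422 0.009] 0.013
pot 0.71 [269. 163. 293. 198.] [0.607 0.419 0.034] 0.045
tweezers 0.66 [146. 222. 217. 248.] [0.419 0.421 0.008] 0.013
wrist {'fovy': 70.69664812612062, 'cx': 322.4005732504443, 'cy': 239.2983514068628, 'T_tool_cam': array([[-2.04189107e-04, -9.702674
[... 394 characters left out ...]
': array([-0.02653401,  0.61485802, -0.01266099,  1.42341879,  0.00813497,
        1.10341294, -0.0404042 ]), 'qvel': array([-7.96886817e-04,  9.73749352e-04,  4.75992344e-04, -2.12679776e-03,
        3.27827441e-05, -5.57171384e-04, -5.55330280e-06]), 'effort': array([ 7.06433402e-04, -4.58812952e+01,  2.09098868e-01, -1.66032010e+01,
       -6.10313541e-02,  1.31996308e-02,  7.44029785e-05]), 'ee_pos': array([6.49958657e-01, 6.93416107e-05, 2.18661080e-01]), 'orientation': array([-3.06046776e-05,  7.07058054e-01,  7.07155505e-01, -2.98306133e-06]), 'force': array([-0.5693782 ,  0.12107658,  0.31396844]), 'torque': array([-0.03317778, -0.01833991,  0.01196201]), 'width': 1.0010166434211907}
```

```bash
sleep 0
python3 - <<'E'
import cv2
im=cv2.imread('pics/scene0.png')
cv2.imwrite('pics/s1.png',cv2.resize(im[150:420,130:490],None,fx=2.2,fy=2.2,interpolation=cv2.INTER_CUBIC))
E
```

```text
(no output)
```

View pics/s1.png

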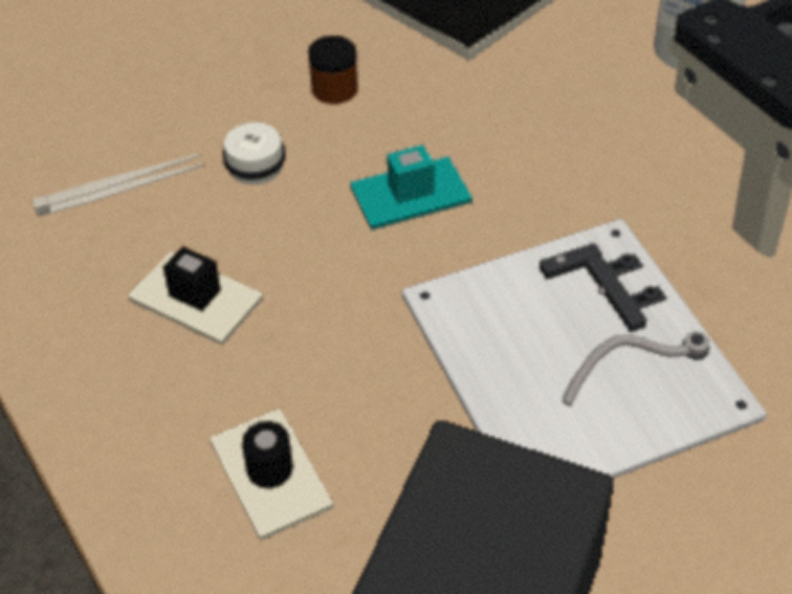

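The square slide is at left in the crop (195,295), the round one at (270,470). The teal decoy is at (410,185) and the stage is at right. I'll get the slide yaw and stage pose.

```bash
cat >> h.py <<'E'
def rect(w,lo,hi,c,r):
    m=(w[...,2]>lo)&(w[...,2]<hi)&(np.hypot(w[...,0]-c[0],w[...,1]-c[1])<r)
    p=w[m][:,:2]
    (cx,cy),(a,b),th=cv2.minAreaRect((p*1000).astype(np.float32))
    if a<b: th+=90;a,b=b,a
    return np.round([cx,cy,a,b,(th+90)%180-90],1),len(p),np.round(np.median(p,0),4)
def maskrect(P,px,z):
    cs,_=cv2.findContours(px.astype(np.uint8),cv2.RETR_EXTERNAL,cv2.CHAIN_APPROX_NONE)
    c=max(cs,key=cv2.contourArea)[:,0,:]
    return c,onz(P,c,z)[:,:2]
E
python3 - <<'E'
from h import *
P,im,d=grab('scene');w=cloud(P,d)
print('plate',rect(w,.003,.011,(.425,.286),.06))
print('top',rect(w,.032,.045,(.425,.286),.03))
print('stage',rect(w,.007,.0145,(.63,.12),.2))
r=nets.masks_of('scene','stage')[0];c,X=maskrect(P,r['pixels'],.01)
h=cv2.approxPolyDP(c.reshape(-1,1,2),6,True)[:,0];print(np.c_[h,np.round(onz(P,h,.01)[:,:2],4)])
E
```

```text
plate (array([424.5, 289.7, 110.4, 107.4,  13. ]), 968, array([0.4236, 0.2827]))
top (array([428.3, 295.9,  30.6,  24.3, -59. ]), 269, array([0.4274, 0.2939]))
stage (array([630.7, 165.5, 351.3, 310.4,  13.6]), 10740, array([0.6021, 0.1173]))
[[3.130e+02 2.820e+02 5.419e-01 2.207e-01]
 [3.540e+02 3.480e+02 5.253e-01 9.500e-02]
 [4.110e+02 3.660e+02 5.700e-01 3.260e-02]
 [4.780e+02 3.390e+02 6.704e-01 1.670e-02]
 [4.130e+02 2.500e+02 7.025e-01 1.917e-01]]
```

{"op": "step_arm", "data": {"deltas": [[[0.032,-0.025,0,0,1],[0.032,-0.025,0,0,1],[0.032,-0.025,0,0,1],[0.032,-0.025,0,0,1],[0.032,-0.025,0,0,1],[0.032,-0.025,0,0,1],[0.032,-0.025,0,0,1],[0.032,-0.025,0,0,1]]]}}

```text
time: 1.67
ee_pos: [0.4487, 0.2574, 0.219]
orientation: [0.0, 0.707, 0.707, 0.0]
force: [0.2, 0.7, 1.0]
width: 1.003
```

{"op": "step_arm", "data": {"deltas": [[[0.033,-0.024,0.02,0,1],[0,0,0,-6.2,0.7],[0,0,0,-6.2,0.6],[0,0,0,-6.2,0.6],[0,0,0,-6.2,0.6],[0,0,0,-6.2,0.6],[0,0,0,0,0.6]]]}}

```text
time: 2.25
ee_pos: [0.4281, 0.2862, 0.2004]
orientation: [-0.0, 0.492, 0.871, 0.0]
force: [0.4, -0.2, 0.9]
width: 0.628
```

```bash
python3 - <<'E'
from h import *
s=arm.observe();print(s['time'],s['ee_pos'],s['orientation'],s['joints'],s['width'])
ims=[]
for c in ['wrist','scene']:
    P,im,d=grab(c);save(c+'2.png',im);w=cloud(P,d)
    print('top',rect(w,.032,.045,(.425,.286),.035))
    for r in nets.masks_of(c,'slide_square')[:2]:
        cn,X=maskrect(P,r['pixels'],.006);print(r['conf'],r['bbox'])
        h=cv2.approxPolyDP(cn.reshape(-1,1,2),5,True)[:,0];print(np.c_[h,np.round(onz(P,h,.006)[:,:2],4),np.round(onz(P,h,.036)[:,:2],4)])
r=nets.masks_of('scene','stage')[0];c,X=maskrect(P,r['pixels'],.01)
h=cv2.approxPolyDP(c.reshape(-1,1,2),6,True)[:,0];print(np.c_[h,np.round(onz(P,h,.01)[:,:2],4)])
E
```

```text
2.25 [0.4280839  0.28622599 0.20044979] [-6.52387228e-05  4.91661595e-01  8.70786337e-01  1.63561267e-04] [-0.49222006  0.43348851 -0.20013351  1.83140339  0.10762365  0.88692368
 -0.19959935] 0.6277385250055811
top (array([427.1, 295.6,  28.1,  21.9, -63.2]), 620, array([0.427 , 0.2958]))
0.82 [303.1, 174.3, 351.4, 246.7]
[[3.100e+02 1.740e+02 3.916e-01 3.191e-01 3.918e-01 3.211e-01]
 [3.040e+02 2.420e+02 4.234e-01 2.524e-01 4.209e-01 2.599e-01]
 [3.430e+02 2.450e+02 4.620e-01 2.716e-01 4.563e-01 2.775e-01]
 [3.510e+02 1.780e+02 4.307e-01 3.378e-01 4.275e-01 3.382e-01]]
0.59 [422.2, 249.0, 488.0, 299.9]
[[4.210e+02 2.740e+02 5.552e-01 2.883e-01 5.417e-01 2.928e-01]
 [4.440e+02 2.990e+02 5.953e-01 2.771e-01 5.785e-01 2.825e-01]
 [4.490e+02 2.870e+02 5.915e-01 2.920e-01 5.750e-01 2.962e-01]
 [4.880e+02 2.860e+02 6.288e-01 3.159e-01 6.092e-01 3.181e-01]
 [4.500e+02 2.480e+02 5.651e-01 3.298e-01 5.508e-01 3.309e-01]]
top (array([427.7, 296.1,  28.9,  23. , -62.8]), 269, array([0.427 , 0.2941]))
0.66 [186.9, 263.0, 246.0, 309.3]
[[2.070e+02 2.650e+02 4.303e-01 3.384e-01 4.217e-01 3.110e-01]
 [1.890e+02 2.860e+02 3.907e-01 3.153e-01 3.839e-01 2.889e-01]
 [2.320e+02 3.050e+02 4.263e-01 2.500e-01 4.179e-01 2.265e-01]
 [2.480e+02 2.840e+02 4.634e-01 2.720e-01 4.533e-01 2.475e-01]
 [2.200e+02 2.650e+02 4.464e-01 3.278e-01 4.371e-01 3.008e-01]]
0.65 [292.1, 215.4, 343.4, 249.7]
[[3.340e+02 2.220e+02 6.397e-01 3.119e-01 6.216e-01 2.856e-01]
 [3.190e+02 2.160e+02 6.274e-01 3.368e-01 6.099e-01 3.094e-01]
 [2.900e+02 2.330e+02 5.683e-01 3.289e-01 5.535e-01 3.019e-01]
 [2.980e+02 2.510e+02 5.583e-01 2.887e-01 5.439e-01 2.635e-01]
 [3.430e+02 2.410e+02 6.274e-01 2.689e-01 6.100e-01 2.445e-01]]
[[3.130e+02 2.820e+02 5.419e-01 2.207e-01]
 [3.490e+02 3.460e+02 5.216e-01 1.012e-01]
 [4.110e+02 3.660e+02 5.700e-01 3.260e-02]
 [4.780e+02 3.380e+02 6.715e-01 1.790e-02]
 [4.120e+02 2.500e+02 7.012e-01 1.925e-01]]
```

View pics/wrist2.png

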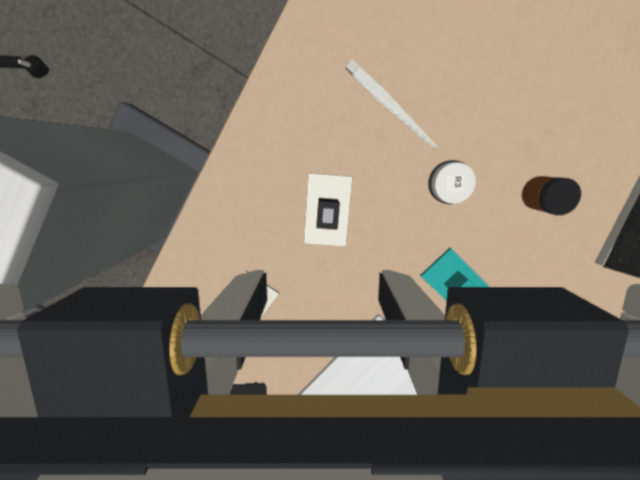

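The slide sits at wrist pixel (328,210); both cameras give its centre as (0.427,0.295), with the short axis at about 25.7°. I'll descend and grip.

{"op": "step_arm", "data": {"deltas": [[[0,0,0,5.4,0.6],[0.0088,0.0029,0.036,0,0.6],[0,0,0.036,0,0.6],[0,0,0.036,0,0.6],[0,0,0.036,0,0.6],[0,0,0.026,0,0.6],[0,0,0.017,0,0.6],[0,0,0,0,0.6]]]}}

```text
time: 3.17
ee_pos: [0.4246, 0.294, 0.01]
orientation: [-0.001, 0.533, 0.846, -0.003]
force: [0.6, -0.8, -0.4]
width: 0.602
```

{"op": "step_arm", "data": {"deltas": [[[0,0,0,0,0.4],[0,0,0,0,0.1],[0,0,0,0,0.1],[0,0,0,0,0.1],[0,0,0,0,0.1],[0,0,0,0,0.1],[0,0,0,0,0.1],[0,0,0,0,0.1]]], "newtons": 30}}

```text
time: 3.83
ee_pos: [0.4275, 0.2959, 0.0143]
orientation: [0.0, 0.533, 0.846, 0.001]
force: [0.5, -1.1, 5.9]
width: 0.234
```

{"op": "step_arm", "data": {"deltas": [[[0,0,-0.02,0,0.1],[0,0,-0.03,0,0.1],[0,0,-0.03,6,0.1],[0,0,-0.02,6,0.1],[0,0,0,6,0.1],[0,0,0,6,0.1],[0,0,0,6,0.1],[0,0,0,6,0.1]]]}}

```text
time: 4.5
ee_pos: [0.4262, 0.2952, 0.1132]
orientation: [-0.0, 0.77, 0.638, -0.0]
force: [-0.0, 0.3, -2.0]
width: 0.235
```

{"op": "step_arm", "data": {"deltas": [[[-0.0209,0.0257,0,0,0.1],[-0.0209,0.0257,0,0,0.1],[-0.0209,0.0257,0,0,0.1],[-0.0209,0.0257,0,0,0.1],[-0.0209,0.0257,0,0,0.1],[-0.0209,0.0257,0,0,0.1],[0,0,0,0,0.1]]]}}

```text
time: 5.08
ee_pos: [0.5605, 0.1351, 0.1131]
orientation: [0.004, 0.772, 0.636, -0.0]
force: [0.3, -0.5, -1.2]
width: 0.233
```

```bash
python3 - <<'E'
from h import *
s=arm.observe();print(s['time'],s['ee_pos'],s['orientation'],s['width'],s['force'])
o=[]
for c in ['wrist','scene']:
    P,im,d=grab(c);save(c+'3.png',im);o.append(im)
    for t in ['stage','edge_mount','clip_arm','slide_square']:
        for r in nets.masks_of(c,t)[:2]:
            z={'stage':.01,'edge_mount':.019,'clip_arm':.018,'slide_square':.1}[t]
            cn,X=maskrect(P,r['pixels'],z)
            h=cv2.approxPolyDP(cn.reshape(-1,1,2),5,True)[:,0];print(c,t,round(r['conf'],2),'\n',np.c_[h,np.round(onz(P,h,z)[:,:2],4)])
E
```

```text
5.0833 [0.56053339 0.13506336 0.11309055] [ 3.65278550e-03  7.72082175e-01  6.35512131e-01 -3.20497662e-04] 0.23253189058889567 [ 0.31912223 -0.5040139  -1.21263858]
wrist stage 0.58 
 [[4.900e+02 1.310e+02 7.013e-01 1.918e-01]
 [2.770e+02 1.320e+02 5.424e-01 2.222e-01]
 [2.790e+02 2.070e+02 5.310e-01 1.660e-01]
 [3.640e+02 2.080e+02 5.977e-01 1.520e-01]
 [3.640e+02 2.720e+02 5.889e-01 9.840e-02]
 [3.790e+02 2.860e+02 5.994e-01 8.350e-02]
 [4.730e+02 2.870e+02 6.779e-01 6.700e-02]]
wrist edge_mount 0.84 
 [[4.740e+02 1.760e+02 6.827e-01 1.617e-01]
 [4.290e+02 1.750e+02 6.493e-01 1.690e-01]
 [4.270e+02 2.490e+02 6.410e-01 1.112e-01]
 [4.410e+02 2.490e+02 6.520e-01 1.091e-01]
 [4.460e+02 2.300e+02 6.575e-01 1.239e-01]
 [4.700e+02 2.280e+02 6.763e-01 1.218e-01]
 [4.700e+02 2.150e+02 6.772e-01 1.322e-01]
 [4.440e+02 2.120e+02 6.575e-01 1.385e-01]
 [4.450e+02 1.960e+02 6.595e-01 1.508e-01]
 [4.740e+02 1.900e+02 6.819e-01 1.511e-01]]
wrist clip_arm 0.73 
 [[3.660e+02 2.710e+02 5.901e-01 1.020e-01]
 [3.740e+02 2.750e+02 5.960e-01 9.730e-02]
 [4.150e+02 2.590e+02 6.307e-01 1.044e-01]
 [4.410
[... 1617 characters left out ...]

 [4.080e+02 3.030e+02 6.268e-01 1.107e-01]
 [3.870e+02 3.320e+02 5.728e-01 8.740e-02]
 [4.100e+02 3.060e+02 6.258e-01 1.050e-01]
 [4.470e+02 3.110e+02 6.623e-01 7.060e-02]]
scene slide_square 0.86 
 [[3.560e+02 2.400e+02 5.882e-01 1.846e-01]
 [3.480e+02 2.420e+02 5.772e-01 1.874e-01]
 [3.450e+02 2.700e+02 5.455e-01 1.485e-01]
 [3.300e+02 2.500e+02 5.491e-01 1.882e-01]
 [3.240e+02 2.520e+02 5.406e-01 1.895e-01]
 [3.490e+02 2.940e+02 5.271e-01 1.133e-01]
 [3.810e+02 2.820e+02 5.713e-01 1.074e-01]]
scene slide_square 0.63 
 [[3.300e+02 2.340e+02 5.657e-01 2.131e-01]
 [3.050e+02 2.390e+02 5.327e-01 2.234e-01]
 [2.990e+02 2.520e+02 5.134e-01 2.074e-01]
 [3.290e+02 2.460e+02 5.521e-01 1.950e-01]]
```

View pics/wrist3.png

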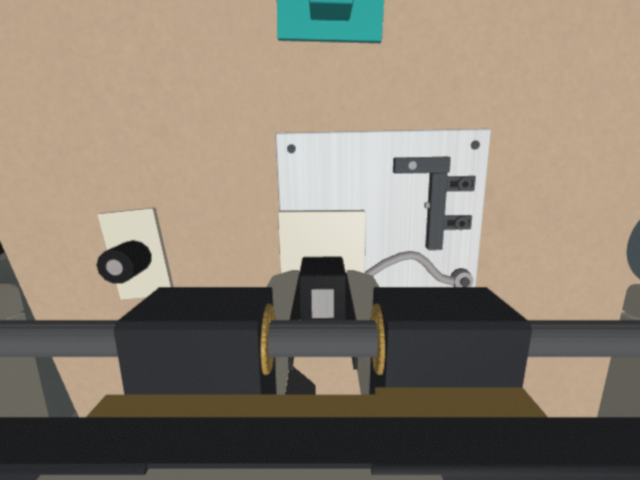

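View pics/scene3.png

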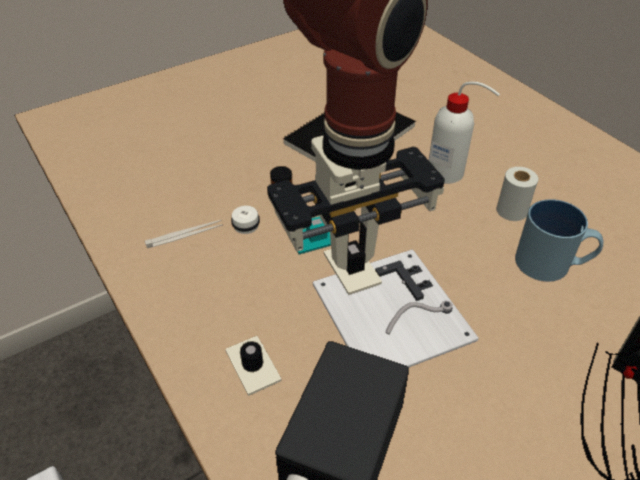

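The wrist view shows the held slide at (278–364, 211) and the stage's far edge along row 131. The edge bar's face is at column ~428, parallel to the slide. The arm was still settling, so I'll hold and measure again.

{"op": "step_arm", "data": {"deltas": [[[0,0,0,0,0.1],[0,0,0,0,0.1],[0,0,0,0,0.1]]]}}

```text
time: 5.83
ee_pos: [0.5557, 0.1444, 0.1134]
orientation: [-0.0, 0.768, 0.64, 0.0]
force: [0.9, -0.8, -0.8]
width: 0.231
```

```bash
python3 - <<'E'
from h import *
s=arm.observe();print(s['time'],s['ee_pos'],s['orientation'],s['force'])
P,im,d=grab('wrist');save('wrist4.png',im);Rt=rot(s['orientation'])
print('tool y yaw',np.degrees(np.arctan2(Rt[1,1],Rt[0,1])))
for t in ['stage','edge_mount','clip_arm','slide_square']:
    for r in nets.masks_of('wrist',t)[:2]:
        if t=='slide_square' and r['bbox'][3]<100: continue
        z={'stage':.01,'edge_mount':.019,'clip_arm':.018,'slide_square':s['ee_pos'][2]-.0083}[t]
        cn,X=maskrect(P,r['pixels'],z)
        h=cv2.approxPolyDP(cn.reshape(-1,1,2),4,True)[:,0];W=onz(P,h,z)
        print(t,round(r['conf'],2),'\n',np.c_[h,np.round(W[:,:2],4),np.round(((W-s['ee_pos'])@Rt)[:,:2]*1000,1)])
# straight edges in pixel rows: subpixel fits
g=cv2.cvtColor(im,cv2.COLOR_RGB2GRAY).astype(float)
def line(rows,cols,vert):
    pts=[]
    if vert:
        for r in rows: 
            e=np.abs(np.diff(g[r-1:r+2].mean(0)))[cols];pts.append((cols.start+(e*np.arange(len(e))).sum()/e.sum()+.5,r))
    return np.array(pts)
E
```

```text
5.8333 [0.55574801 0.14439759 0.11335186] [-2.91920226e-06  7.68192633e-01  6.40218774e-01  6.37127470e-06] [ 0.88999818 -0.80115135 -0.8473722 ]
tool y yaw -10.383730217613685
stage 0.74 
 [[ 2.860e+02  1.470e+02  5.404e-01  2.199e-01  7.150e+01 -2.870e+01]
 [ 2.880e+02  2.080e+02  5.323e-01  1.734e-01  2.430e+01 -2.830e+01]
 [ 3.640e+02  2.100e+02  5.920e-01  1.608e-01  2.270e+01  3.270e+01]
 [ 3.650e+02  2.720e+02  5.849e-01  1.086e-01 -3.000e+01  3.510e+01]
 [ 3.790e+02  2.860e+02  5.947e-01  9.400e-02 -4.250e+01  4.740e+01]
 [ 4.830e+02  2.850e+02  6.818e-01  7.900e-02 -4.160e+01  1.357e+02]
 [ 4.980e+02  1.430e+02  7.009e-01  1.935e-01  7.450e+01  1.339e+02]]
edge_mount 0.81 
 [[ 4.830e+02  1.890e+02  6.832e-01  1.620e-01  4.030e+01  1.222e+02]
 [ 4.370e+02  1.870e+02  6.488e-01  1.699e-01  4.180e+01  8.690e+01]
 [ 4.320e+02  2.160e+02  6.427e-01  1.482e-01  1.940e+01  8.480e+01]
 [ 4.350e+02  2.610e+02  6.413e-01  1.110e-01 -1.740e+01  9.010e+01]
 [ 4.490e+02  2.610e+02  6.524e-01  1.090e-01 -1.740e+01  1.014e+02]
 [ 4.540e+02  2.410e+02  6.578e-01  1.249e-01 -8.000e-01  1.039
[... 1224 characters left out ...]
2  2.860e+02  4.161e-01  1.300e-01 -3.930e+01 -1.348e+02]
 [ 1.790e+02  2.850e+02  4.318e-01  1.280e-01 -3.850e+01 -1.190e+02]]
slide_square 0.89 
 [[ 2.790e+02  2.110e+02  5.396e-01  1.853e-01  3.730e+01 -2.320e+01]
 [ 2.800e+02  2.690e+02  5.334e-01  1.541e-01  5.500e+00 -2.370e+01]
 [ 2.990e+02  2.700e+02  5.435e-01  1.516e-01  4.900e+00 -1.340e+01]
 [ 3.000e+02  3.180e+02  5.384e-01  1.235e-01 -2.370e+01 -1.330e+01]
 [ 3.440e+02  3.190e+02  5.627e-01  1.184e-01 -2.430e+01  1.150e+01]
 [ 3.450e+02  2.730e+02  5.678e-01  1.454e-01  3.200e+00  1.170e+01]
 [ 3.650e+02  2.700e+02  5.788e-01  1.452e-01  4.900e+00  2.250e+01]
 [ 3.650e+02  2.110e+02  5.837e-01  1.772e-01  3.730e+01  2.150e+01]]
```

```bash
python3 - <<'E'
from h import *
s=arm.observe()
P,im,d=grab('wrist')
def fit(cn,z,sel):
    W=onz(P,cn[sel],z)[:,:2].astype(np.float32)*1000
    vx,vy,x,y=cv2.fitLine(W,cv2.DIST_HUBER,0,.01,.01).ravel();a=np.degrees(np.arctan2(vy,vx));return np.round([(a+90)%180-90,x,y,len(W)],2)
m=nets.masks_of('wrist','stage')[0];cn,_=maskrect(P,m['pixels'],.01);u,v=cn.T
print('stage top',fit(cn,.01,(v<155)&(u>295)&(u<490)))
print('stage left',fit(cn,.01,(v>150)&(v<205)&(u<310)))
print('stage right',fit(cn,.01,(v>150)&(v<280)&(u>470)))
m=nets.masks_of('wrist','edge_mount')[0];cn,_=maskrect(P,m['pixels'],.019);u,v=cn.T
for z in(.019,.010):print('edge face',z,fit(cn,z,(v>220)&(v<256)&(u<440)), fit(cn,z,(v>203)&(v<256)&(u<443)))
m=[r for r in nets.masks_of('wrist','slide_square') if r['bbox'][3]>150][0];z=s['ee_pos'][2]-.0083;cn,_=maskrect(P,m['pixels'],z);u,v=cn.T
print('slide end',fit(cn,z,(v<216)&(u>285)&(u<360)));print('slide sides',fit(cn,z,(v>215)&(v<262)&(u<290)),fit(cn,z,(v>215)&(v<262)&(u>355)))
# gray gradient: edge face columns
g=cv2.GaussianBlur(cv2.cvtColor(im,cv2.COLOR_RGB2GRAY),(0,0),1).astype(float)
pts=[];
for r in list(range(206,209))+list(range(222,258)):
    dd=np.diff(g[r,415:445]);pts.append((415+dd.argmin()+.5,r))
pts=np.array(pts);print(pts[::4].tolist());print('face grad',fit(pts,.019,slice(None)))
E
```

```text
stage top [ -9.99 608.45 209.83 194.  ]
stage left [ 80.32 536.7  197.45  54.  ]
stage right [ 80.02 691.88 137.29 129.  ]
edge face 0.019 [ 79.99 642.33 129.15  35.  ] [ 80.69 644.18 141.09  52.  ]
edge face 0.01 [ 79.99 644.93 126.39  35.  ] [ 80.69 646.84 138.74  52.  ]
slide end [-10.42 566.05 180.8   74.  ]
slide sides [ 80.58 536.38 169.36  46.  ] [ 79.53 580.57 158.79  46.  ]
[[436.5, 206.0], [434.5, 223.0], [434.5, 227.0], [434.5, 231.0], [433.5, 235.0], [433.5, 239.0], [433.5, 243.0], [433.5, 247.0], [432.5, 251.0], [432.5, 255.0]]
face grad [ 80.37 642.27 130.92  39.  ]
```

{"op": "step_arm", "data": {"deltas": [[[0,0,0,-0.4,0.1],[0.0017,0.0013,0.02,0,0.1],[0,0,0.025,0,0.1],[0,0,0.02,0,0.1],[0,0,0.012,0,0.1],[0,0,0.006,0,0.1],[0,0,0.003,0,0.1],[0,0,0,0,0.1]]]}}

```text
time: 6.95
ee_pos: [0.5576, 0.1458, 0.0273]
orientation: [-0.0, 0.766, 0.643, 0.0]
force: [0.2, -0.3, -1.3]
width: 0.23
```

{"op": "step_arm", "data": {"deltas": [[[0,0,0,0,0.1],[0,0,0,0,0.1],[0,0,0,0,0.1],[0,0,0,0,0.1]]]}}

```text
time: 7.28
ee_pos: [0.5578, 0.1459, 0.0281]
orientation: [0.0, 0.766, 0.643, 0.001]
force: [0.2, -0.1, -0.7]
width: 0.235
```

{"op": "step_arm", "data": {"deltas": [[[0,0,0.001,0,0.1],[0,0,0.001,0,0.1],[0,0,0.001,0,0.1],[0,0,0,0,0.1],[0,0,0,0,0.1]]]}}

```text
time: 7.7
ee_pos: [0.5574, 0.1458, 0.0244]
orientation: [-0.0, 0.766, 0.643, -0.0]
force: [-0.4, 0.5, 1.6]
width: 0.237
```

{"op": "step_arm", "data": {"deltas": [[[0,0,0.001,0,0.1],[0,0,0,0,0.1],[0,0,0,0,0.1]]]}}

```text
time: 7.95
ee_pos: [0.5574, 0.1457, 0.0243]
orientation: [0.0, 0.766, 0.643, 0.0]
force: [-2.9, 0.3, 7.0]
width: 0.236
```

{"op": "step_arm", "data": {"deltas": [[[0,0,-0.001,0,0.1],[0,0.005,0,0,0.1],[0,0.008,0,0,0.1],[0,0.008,0,0,0.1],[0,0.008,0,0,0.1],[0,0.006,0,0,0.1],[0,0,0,0,0.1],[0,0,0,0,0.1]]]}}

```text
time: 8.62
ee_pos: [0.5804, 0.1427, 0.0247]
orientation: [-0.008, 0.765, 0.644, -0.009]
force: [-18.1, 2.3, 20.7]
width: 0.234
```

```bash
python3 - <<'E'
from h import *
s=arm.observe();p=s['ee_pos'];print(p,s['force'])
print('stage xy',p[0]*.985-p[1]*.1728-.5887,p[0]*.1728+p[1]*.985-.2365)
P,im,d=grab('wrist');save('w5.png',im[150:330,250:520].repeat(2,0).repeat(2,1))
P,im2,d=grab('side');save('side5.png',im2)
E
```

```text
[0.58043917 0.14265601 0.02465275] [-18.11851376   2.32151035  20.69643425]
stage xy -0.04161837311331862 0.004316057716126198
```

View pics/w5.png

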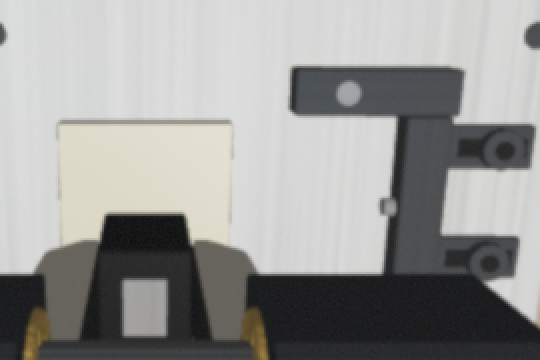

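The slide's end is at crop (60–232,122) and still well in front of the edge. It is resisted with 18 N sideways and 20 N down, which is too much. I'll ease up and look from the side.

{"op": "step_arm", "data": {"deltas": [[[0,-0.006,-0.001,0,0.1],[0,-0.004,0,0,0.1],[0,0,0,0,0.1]]]}}

```text
time: 8.97
ee_pos: [0.5806, 0.1426, 0.0249]
orientation: [-0.001, 0.766, 0.643, -0.001]
force: [-3.6, 3.1, 0.6]
width: 0.233
```

```bash
python3 - <<'E'
from h import *
s=arm.observe();p=s['ee_pos'];print(p,s['force'],s['orientation'],s['torque'])
print('stage xy',p[0]*.985-p[1]*.1728-.5887,p[0]*.1728+p[1]*.985-.2365)
P,im,d=grab('side');print(imaging.camera_info('side')['xyz'])
c=proj(P,[[.60,.13,.01]])[0].astype(int);print(c)
x,y=np.clip(c[0]-110,0,420),np.clip(c[1]-85,0,310)
save('side6.png',cv2.resize(im[y:y+170,x:x+220],None,fx=3.5,fy=3.5,interpolation=cv2.INTER_CUBIC))
E
```

```text
[0.58057064 0.14256536 0.02494239] [-3.6328606   3.13985398  0.63448564] [-1.26153233e-03  7.65787303e-01  6.43092336e-01 -6.79163277e-04] [ 0.50520226  0.8715551  -0.09919591]
stage xy -0.04147321032357287 0.004249488062463669
[0.21930204 0.79467472 0.63166269]
[351 216]
```

View pics/side6.png

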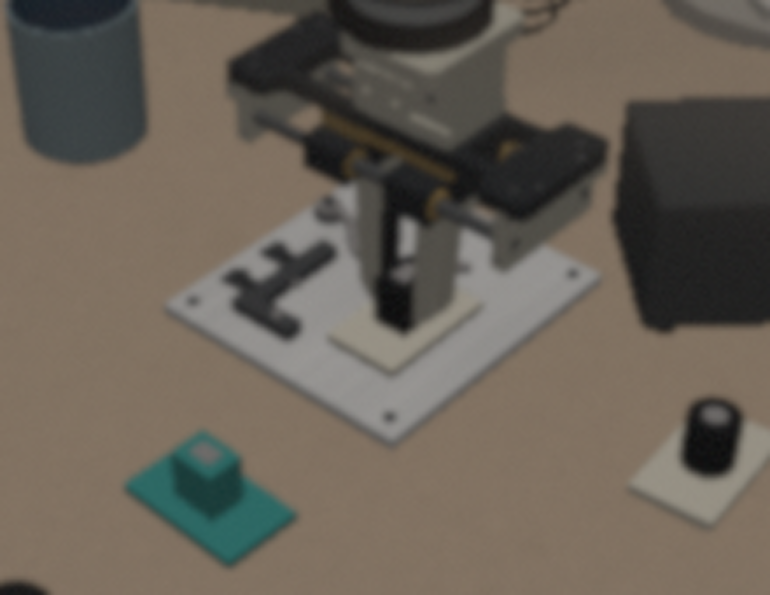

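The force is now (−4, +2.4) N in the stage frame, so the corner does ride on the bar. The earlier jam came from the glass digging into the floor as the wrist flexed. I'll raise 1.5 mm and go on gently.

{"op": "step_arm", "data": {"deltas": [[[0,0,-0.0015,0,0.1],[0,0.002,0,0,0.1],[0,0.002,0,0,0.1],[0,0.002,0,0,0.1],[0,0.002,0,0,0.1],[0,0,0,0,0.1]]]}}

```text
time: 9.52
ee_pos: [0.5895, 0.1407, 0.026]
orientation: [-0.001, 0.766, 0.643, -0.0]
force: [-1.3, 2.6, -2.9]
width: 0.24
```

{"op": "step_arm", "data": {"deltas": [[[0,0.003,0,0,0.1],[0,0.003,0,0,0.1],[0,0.003,0,0,0.1],[0,0.003,0,0,0.1],[0,0.003,0,0,0.1],[0,0,0,0,0.1],[0,0,0,0,0.1]]]}}

```text
time: 10.1
ee_pos: [0.5975, 0.1405, 0.025]
orientation: [-0.006, 0.766, 0.643, -0.005]
force: [-10.6, 6.2, 0.4]
width: 0.231
```

```bash
python3 - <<'E'
from h import *
s=arm.observe();p=s['ee_pos'];print(p,s['force'],s['torque'])
P,im,d=grab('wrist');save('w7.png',im[180:300,260:500].repeat(3,0).repeat(3,1))
P,im,d=grab('scene')
c=proj(P,[[.62,.12,.01]])[0].astype(int);x,y=c[0]-90,c[1]-70
save('s7.png',cv2.resize(im[y:y+140,x:x+180],None,fx=4.2,fy=4.2,interpolation=cv2.INTER_CUBIC))
E
```

```text
[0.59750284 0.14051332 0.02500363] [-10.62566063   6.23139757   0.35496296] [ 1.48642505  2.70988818 -0.38641447]
```

View pics/w7.png

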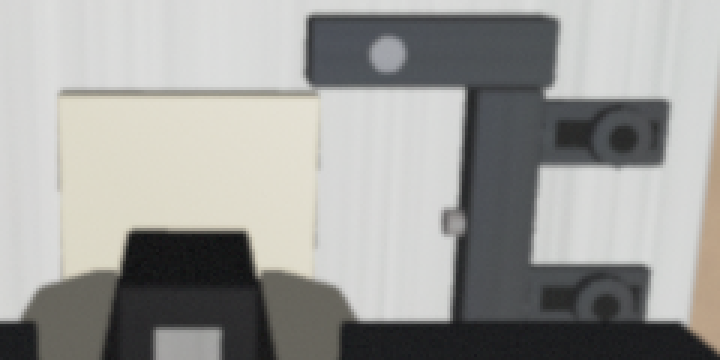

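View pics/s7.png

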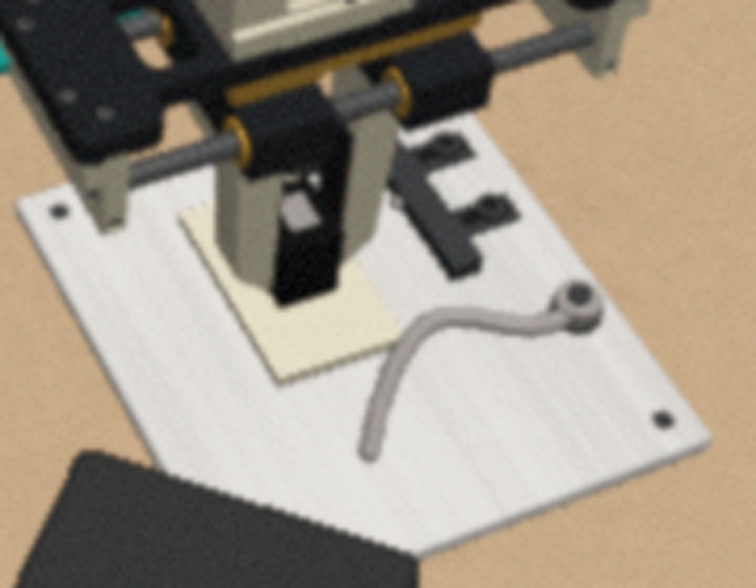

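The scene crop shows the corner at (400,330) on the steep part of the bar. The stop is cleared by ~1 mm. By lever arm, a −y shift opens the arm better than more +x, so I'll shift −y 3 mm, raise 0.5 mm and step on.

{"op": "step_arm", "data": {"deltas": [[[-0.0015,0,-0.0005,0,0.1],[-0.0015,0,0,0,0.1],[-0.001,0,0,0,0.1],[0,0,0,0,0.1],[0,0,0,0,0.1]]], "newtons": 45}}

```text
time: 10.62
ee_pos: [0.5961, 0.1359, 0.0251]
orientation: [-0.006, 0.766, 0.643, -0.006]
force: [-12.2, 5.1, -0.0]
width: 0.23
```

{"op": "step_arm", "data": {"deltas": [[[-0.002,0,0,0,0.1],[0,0.0015,0,0,0.1],[0,0.0015,0,0,0.1],[0,0.0015,0,0,0.1],[0,0.0015,0,0,0.1],[0,0,0,0,0.1],[0,0,0,0,0.1]]]}}

```text
time: 11.2
ee_pos: [0.596, 0.1337, 0.0249]
orientation: [-0.01, 0.766, 0.643, -0.011]
force: [-18.5, 6.8, 7.7]
width: 0.235
```

```bash
cat >> h.py <<'E'
def st():
    s=arm.observe();p=s['ee_pos'];f=s['force'];Rt=rot(s['orientation'])
    print('t',s['time'],'stage xy mm',np.round([p[0]*985-p[1]*172.8-588.7,p[0]*172.8+p[1]*985-236.5],1),'z',round(p[2]*1000,1),'F stage',np.round([f[0]*.985-f[1]*.1728,f[0]*.1728+f[1]*.985,f[2]],1),'tq',np.round(s['torque'],2),'yaw',round(np.degrees(np.arctan2(Rt[1,1],Rt[0,1])),2),'tilt',np.round(Rt[:2,2],4))
E
python3 -c "
from h import *
st()"
```

```text
t 11.2 stage xy mm [-24.7  -1.8] z 24.9 F stage [-19.4   3.5   7.7] tq [ 1.46  4.7  -0.62] yaw -10.02 tilt [-0.0295  0.0018]
```

```bash
cat >> h.py <<'E'
def S(W): W=np.atleast_2d(W)*1000; return np.c_[W[:,0]*.985-W[:,1]*.1728-588.7,W[:,0]*.1728+W[:,1]*.985-236.5]
E
python3 - <<'E'
from h import *
P,im,d=grab('scene')
for r in nets.masks_of('scene','clip_arm')[:2]:
    m=r['pixels'];v,u=np.nonzero(m);print(r['conf'],r['bbox'])
    q=S(onz(P,np.c_[u,v],.0145))
    for a in range(-55,65,6):
        k=(q[:,0]>=a)&(q[:,0]<a+6)
        if k.any(): print(a+3,np.round([q[k,1].min(),q[k,1].mean(),q[k,1].max()],1),k.sum())
P,im,d=grab('side');w=cloud(P,d);print(np.round(proj(P,[.58,.1,.02]),0))
save('s9.png',cv2.resize(im[:],None,fx=1,fy=1))
for t in('clip_arm','slide_square'):
  for r in nets.masks_of('side',t)[:2]:print(t,r['conf'],r['bbox'])
E
```

```text
0.63 [352.3, 280.1, 401.3, 330.2]
-52 [-35.5 -35.5 -35.5] 1
-46 [-40.6  -3.3  38.6] 179
-40 [-40.3  -6.   39.2] 157
-34 [-40.4 -19.1  37.5] 104
-28 [-40.1 -18.7   5. ] 114
-22 [-40.7 -15.3  14.1] 132
-16 [-41.4 -10.7  23.4] 154
-10 [-41.5  -7.2  31.2] 174
-4 [-39.6  -0.4  35.7] 158
2 [ 8.  21.3 34. ] 18
[[369. 207.]]
clip_arm 0.51 [329.3, 187.1, 373.4, 202.4]
slide_square 0.79 [273.5, 258.4, 325.8, 292.3]
slide_square 0.64 [329.7, 198.9, 374.4, 232.6]
```

```bash
python3 - <<'E'
from h import *
P,im,d=grab('scene')
c=proj(P,[[.60,.085,.012]])[0].astype(int);x,y=c[0]-50,c[1]-40
save('s10.png',cv2.resize(im[y:y+80,x:x+105],None,fx=7,fy=7,interpolation=cv2.INTER_CUBIC));print(x,y)
g=[proj(P,[np.r_[(588.7+a)*.985+(236.5+b)*.1728,-(588.7+a)*.1728+(236.5+b)*.985,14.5]/1000])[0] for a,b in[(-38,-51),(55,-45),(18,-23),(-2,-40),(12.8,-36.5),(-31,-81)]]
print([(np.array(q)-[x,y])*7//1 for q in g])
E
```

```text
353 286
[array([243., 328.]), array([651., 152.]), array([430., 130.]), array([382., 226.]), array([441., 188.]), array([351., 437.])]
```

View pics/s10.png

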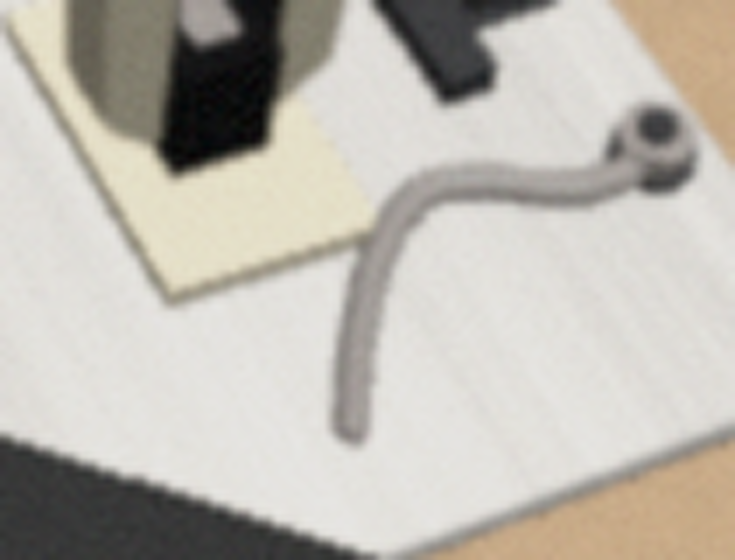

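The tip at (350,437) matches θ≈0.33, so the arm is already drawn back. My −y shift put the corner (375,225) on the steep flank. I'll ease x and ride diagonally up (+x, +y) along the bar.

{"op": "step_arm", "data": {"deltas": [[[0,-0.008,0,0,0.1],[0.0015,0.001,-0.0005,0,0.1],[0.0015,0.001,0,0,0.1],[0.001,0.0015,0,0,0.1],[0.001,0.0015,0,0,0.1],[0.001,0.0015,0,0,0.1],[0,0,0,0,0.1],[0,0,0,0,0.1]]]}}

```text
time: 12.17
ee_pos: [0.6036, 0.1404, 0.0263]
orientation: [-0.005, 0.765, 0.644, -0.003]
force: [-4.3, 4.2, -2.7]
width: 0.233
```

```bash
python3 -c "
from h import *
st()"
```

```text
t 12.1667 stage xy mm [-18.4   6.1] z 26.3 F stage [-5.   3.4 -2.7] tq [ 1.41  1.15 -0.12] yaw -9.85 tilt [-0.0111  0.0034]
```

{"op": "step_arm", "data": {"deltas": [[[-0.001,0.001,0,0,0.1],[-0.0005,0.0015,0,0,0.1],[0,0.0015,0,0,0.1],[0,0.0015,0,0,0.1],[0,0,0,0,0.1],[0,0,0,0,0.1]]]}}

```text
time: 12.67
ee_pos: [0.6158, 0.1345, 0.0284]
orientation: [0.001, 0.766, 0.643, 0.001]
force: [0.4, 4.5, 0.1]
width: 0.231
```

```bash
python3 -c "
from h import *
st()"
```

```text
t 12.6667 stage xy mm [-5.3  2.4] z 28.4 F stage [-0.4  4.5  0.1] tq [1.05 0.01 0.06] yaw -9.99 tilt [0.0031 0.0008]
```

It popped over the nose, with only 4.5 N of spring force in y now. Next: lower to just above the floor and move y +2 mm.

{"op": "step_arm", "data": {"deltas": [[[0.001,0,0.001,0,0.1],[0.001,0,0.001,0,0.1],[0,0,0.001,0,0.1],[0,0,0.0005,0,0.1],[0,0,0,0,0.1],[0,0,0,0,0.1]]]}}

```text
time: 13.17
ee_pos: [0.6158, 0.1357, 0.0245]
orientation: [0.001, 0.766, 0.643, 0.001]
force: [3.4, 3.8, -0.3]
width: 0.232
```

{"op": "step_arm", "data": {"deltas": [[[0,0.001,0,0,0.1],[0,0.001,0,0,0.1],[0,0.001,0,0,0.1],[0,0,0,0,0.1],[0,0,0,0,0.1]]]}}

```text
time: 13.58
ee_pos: [0.616, 0.1358, 0.0243]
orientation: [-0.001, 0.766, 0.643, -0.001]
force: [-3.2, 3.7, 5.0]
width: 0.238
```

```bash
python3 -c "
from h import *
st()"
```

```text
t 13.5833 stage xy mm [-5.4  3.7] z 24.3 F stage [-3.7  3.1  5. ] tq [0.74 0.56 0.01] yaw -9.99 tilt [-0.0034 -0.0001]
```

{"op": "step_arm", "data": {"deltas": [[[0,0,-0.0005,0,0.1],[0,0,-0.0005,0,0.1],[0,0,0,0,0.1],[0,0,0,0,0.1]]]}}

```text
time: 13.92
ee_pos: [0.6164, 0.1362, 0.0246]
orientation: [-0.001, 0.766, 0.643, -0.001]
force: [-1.7, 5.5, -1.4]
width: 0.229
```

```bash
python3 -c "
from h import *
st()"
```

```text
t 13.9167 stage xy mm [-5.1  4.2] z 24.6 F stage [-2.7  5.2 -1.4] tq [ 1.25  0.44 -0.06] yaw -9.99 tilt [-0.0025  0.0005]
```

{"op": "step_arm", "data": {"deltas": [[[0,0.001,0,0,0.1],[0,0.001,0,0,0.1],[0,0,0,0,0.1],[0,0,0,0,0.1]]]}}

```text
time: 14.25
ee_pos: [0.6184, 0.1358, 0.0245]
orientation: [-0.001, 0.766, 0.643, -0.001]
force: [-1.8, 5.6, -1.4]
width: 0.232
```

```bash
python3 -c "
from h import *
st()"
```

```text
t 14.25 stage xy mm [-3.1  4.1] z 24.5 F stage [-2.7  5.2 -1.4] tq [ 1.17  0.44 -0.03] yaw -9.99 tilt [-0.0025  0.0005]
```

Still free (moved 2 mm with constant force). Continue in small steps.

{"op": "step_arm", "data": {"deltas": [[[0,0.001,0,0,0.1],[0,0.001,0,0,0.1],[0,0,0,0,0.1],[0,0,0,0,0.1]]]}}

```text
time: 14.58
ee_pos: [0.6202, 0.1355, 0.0245]
orientation: [-0.001, 0.766, 0.643, -0.001]
force: [-1.1, 4.4, 0.2]
width: 0.231
```

```bash
python3 -c "
from h import *
st()"
```

```text
t 14.5833 stage xy mm [-1.2  4.2] z 24.5 F stage [-1.9  4.2  0.2] tq [ 1.21  0.41 -0.03] yaw -9.99 tilt [-0.0029  0.0005]
```

{"op": "step_arm", "data": {"deltas": [[[0,0.001,0,0,0.1],[0,0.001,0,0,0.1],[0,0,0,0,0.1],[0,0,0,0,0.1]]]}}

```text
time: 14.92
ee_pos: [0.622, 0.1353, 0.0244]
orientation: [-0.001, 0.766, 0.643, -0.001]
force: [-1.6, 4.0, -0.8]
width: 0.234
```

```bash
python3 -c "
from h import *
st()"
```

```text
t 14.9167 stage xy mm [0.6 4.2] z 24.4 F stage [-2.3  3.6 -0.8] tq [ 1.25  0.56 -0.06] yaw -10.0 tilt [-0.0032  0.0006]
```

{"op": "step_arm", "data": {"deltas": [[[0,0.001,0,0,0.1],[0,0.001,0,0,0.1],[0,0,0,0,0.1],[0,0,0,0,0.1]]]}}

```text
time: 15.25
ee_pos: [0.6231, 0.135, 0.0244]
orientation: [-0.002, 0.766, 0.643, -0.002]
force: [-3.2, 5.2, 1.1]
width: 0.234
```

```bash
python3 -c "
from h import *
st()"
```

```text
t 15.25 stage xy mm [1.7 4.2] z 24.4 F stage [-4.   4.6  1.1] tq [1.2  0.84 0.06] yaw -9.96 tilt [-0.0051  0.0005]
```

Contact with the edge has begun (1.1 mm moved of 2 mm). I'll press on slowly to ~8–9 N.

{"op": "step_arm", "data": {"deltas": [[[0,0.0005,0,0,0.1],[0,0.0005,0,0,0.1],[0,0.0005,0,0,0.1],[0,0.0005,0,0,0.1],[0,0,0,0,0.1],[0,0,0,0,0.1]]]}}

```text
time: 15.75
ee_pos: [0.6232, 0.135, 0.0245]
orientation: [-0.003, 0.766, 0.643, -0.003]
force: [-6.4, 5.1, 3.0]
width: 0.231
```

```bash
python3 -c "
from h import *
st()"
```

```text
t 15.75 stage xy mm [1.8 4.2] z 24.5 F stage [-7.2  3.9  3. ] tq [ 1.22  1.5  -0.04] yaw -9.95 tilt [-0.009   0.0005]
```

{"op": "step_arm", "data": {"deltas": [[[0,0.0006,0,0,0.1],[0,0.0006,0,0,0.1],[0,0.0006,0,0,0.1],[0,0.0006,0,0,0.1],[0,0,0,0,0.1],[0,0,0,0,0.1],[0,0,0,0,0.1],[0,0,0,0,0.1]]]}}

```text
time: 16.42
ee_pos: [0.6233, 0.135, 0.0246]
orientation: [-0.005, 0.766, 0.643, -0.005]
force: [-9.3, 5.6, 7.2]
width: 0.232
```

```bash
python3 - <<'E'
from h import *
st()
P,im,d=grab('wrist');save('w11.png',im[180:300,260:500].repeat(3,0).repeat(3,1))
E
```

```text
t 16.4167 stage xy mm [1.9 4.2] z 24.6 F stage [-10.2   3.9   7.2] tq [ 1.29  2.29 -0.03] yaw -9.93 tilt [-0.0139  0.0005]
```

View pics/w11.png

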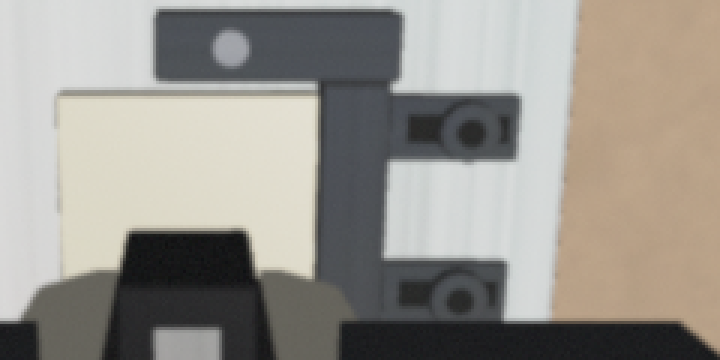

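The crop shows the slide flush against the edge bar at column 318, with the pin covered and about 2 mm of gap to the stop. I'll unload the floor a little and press slightly more for a sure reading.

{"op": "step_arm", "data": {"deltas": [[[0,0.0005,-0.0007,0,0.1],[0,0.0005,0,0,0.1],[0,0.0005,0,0,0.1],[0,0.0005,0,0,0.1],[0,0,0,0,0.1],[0,0,0,0,0.1],[0,0,0,0,0.1],[0,0,0,0,0.1]]]}}

```text
time: 17.13
ee_pos: [0.6233, 0.135, 0.0247]
orientation: [-0.006, 0.766, 0.643, -0.007]
force: [-11.6, 5.9, 6.7]
width: 0.235
```

```bash
python3 -c "
from h import *
st()"
```

```text
t 17.1333 stage xy mm [2.  4.2] z 24.7 F stage [-12.5   3.8   6.7] tq [ 1.43  2.75 -0.05] yaw -9.92 tilt [-0.0181  0.0006]
```

{"op": "step_arm", "data": {"deltas": [[[0,-0.0015,0,0,0.1],[0,-0.0015,0,0,0.1],[0.0007,-0.001,0,0,0.1],[0.0007,-0.001,0,0,0.1],[0.0006,0,0,0,0.1],[0,0,0,0,0.1],[0,0,0,0,0.1]]]}}

```text
time: 17.72
ee_pos: [0.6232, 0.1351, 0.0245]
orientation: [-0.002, 0.766, 0.643, -0.004]
force: [-5.7, 3.4, 0.3]
width: 0.233
```

```bash
python3 -c "
from h import *
st()"
```

```text
t 17.7167 stage xy mm [1.8 4.2] z 24.5 F stage [-6.3  2.4  0.3] tq [0.85 1.19 0.  ] yaw -10.01 tilt [-0.009  -0.0021]
```

{"op": "step_arm", "data": {"deltas": [[[0,-0.0015,0,0,0.1],[0,0,0,0,0.1],[0,0,0,0,0.26],[0,0,0,0,0.3],[0,0,0,0,0.4],[0,0,0,0,0.5],[0,0,0,0,0.5],[0,0,0,0,0.5]]]}}

```text
time: 18.38
ee_pos: [0.6272, 0.1353, 0.0267]
orientation: [0.001, 0.766, 0.642, 0.001]
force: [-0.7, -0.1, 0.4]
width: 0.492
```

{"op": "step_arm", "data": {"deltas": [[[0,0,0,0,0.5],[0,0,-0.01,0,0.5],[0,0,-0.02,0,0.5],[0,0,-0.03,0,0.5],[0,0,-0.03,0,0.5],[0,0,-0.02,0,0.5],[0,0,0,0,0.5],[0,0,0,0,0.5]]]}}

```text
time: 19.05
ee_pos: [0.6266, 0.1364, 0.138]
orientation: [0.001, 0.766, 0.643, 0.002]
force: [0.2, -0.5, 0.2]
width: 0.497
```

```bash
python3 - <<'E'
from h import *
st()
P,im,d=grab('wrist')
c=proj(P,[[.63,.13,.01]])[0].astype(int);x,y=max(c[0]-100,0),max(c[1]-75,0);print(c)
save('w12.png',cv2.resize(im[y:y+150,x:x+200],None,fx=4,fy=4,interpolation=cv2.INTER_CUBIC))
for r in nets.masks_of('wrist','slide_square')[:2]:
    cn,X=maskrect(P,r['pixels'],.016);h=cv2.approxPolyDP(cn.reshape(-1,1,2),4,True)[:,0];print(r['conf'],r['bbox'],np.round(np.c_[h,S(onz(P,h,.016))],1).tolist())
E
```

```text
t 19.05 stage xy mm [5.  6.1] z 138.0 F stage [ 0.3 -0.4  0.2] tq [0.   0.02 0.  ] yaw -10.0 tilt [0.0038 0.0008]
[327 237]
0.88 [291.2, 189.2, 343.0, 277.9] [[292.0, 190.0, -21.0, 43.1], [293.0, 273.0, -21.8, -31.2], [342.0, 274.0, 22.3, -32.2], [343.0, 191.0, 22.2, 42.2]]
0.73 [203.5, 2.8, 302.3, 75.0] [[203.0, 5.0, -84.5, 180.9], [206.0, 67.0, -85.8, 138.4], [299.0, 71.0, -13.4, 135.6], [299.0, 7.0, -12.7, 179.6]]
```

View pics/w12.png

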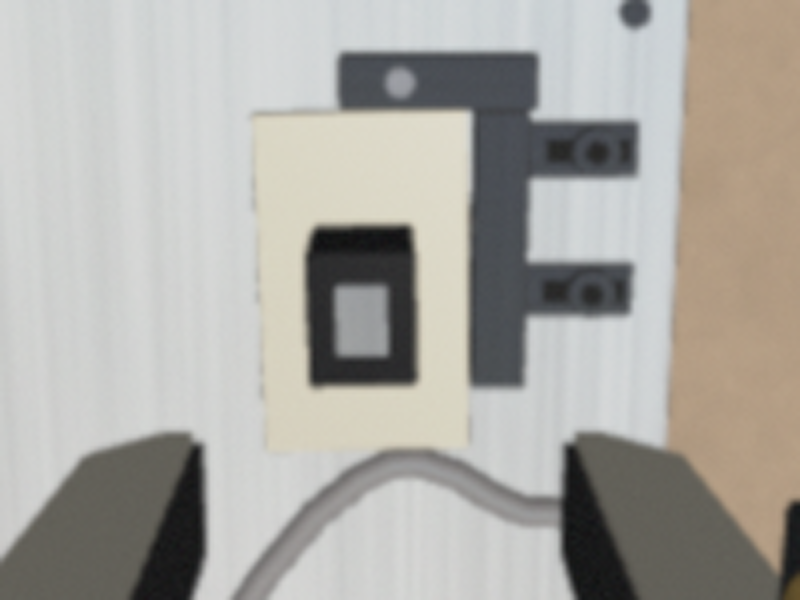

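The released slide is flush along the edge (column 471), its end is on the stop (row 110) and the arm presses its lower end. One fit for the angle, then hand in.

```bash
python3 - <<'E'
from h import *
P,im,d=grab('wrist')
def fit(cn,z,sel):
    W=onz(P,cn[sel],z)[:,:2].astype(np.float32)*1000
    vx,vy,x,y=cv2.fitLine(W,cv2.DIST_HUBER,0,.01,.01).ravel();a=np.degrees(np.arctan2(vy,vx));return np.round((a+90)%180-90,2),np.round(S([[x/1000,y/1000]]),1)
m=nets.masks_of('wrist','slide_square')[0];cn,_=maskrect(P,m['pixels'],.016);u,v=cn.T
print('L',fit(cn,.016,(u<300)&(v>195)&(v<268)),'R',fit(cn,.016,(u>335)&(v>195)&(v<268)),'end',fit(cn,.016,(v<196)&(u>297)&(u<337)),fit(cn,.016,(v>268)&(u>297)&(u<337)))
g=cv2.GaussianBlur(cv2.cvtColor(im,cv2.COLOR_RGB2GRAY),(0,0),1).astype(float)
o=[];o2=[]
for r in range(195,255):
    dd=np.diff(g[r,335:350]);k=dd.argmin();a,b,c=dd[k-1:k+2];o.append((335.5+k+(a-c)/2/(a-2*b+c),r))
    dd=np.diff(g[r,350:364]);k=np.clip(dd.argmax(),1,11);o2.append((350.5+k,r))
o=np.array(o);o2=np.array(o2);print('slide/edge seam',fit(o,.018,slice(None)),'bar back',fit(o2,.019,slice(None)))
for t in('round_center','sample_cup','pot','tweezers'):
    pass
E
```

```text
L (np.float32(80.16), array([[-22. ,   8.3]], dtype=float32)) R (np.float32(81.03), array([[22.5,  9.6]], dtype=float32)) end (np.float32(-9.99), array([[-4.5, 43.2]], dtype=float32)) (np.float32(-9.95), array([[ -3.6, -32.2]], dtype=float32))
slide/edge seam (np.float32(80.24), array([[23.1, 10.2]], dtype=float32)) bar back (np.float32(81.95), array([[34.9, 11.2]], dtype=float32))
```

Slide yaw is −10.0° against −9.95° for the stage, its centre is at y ≈ 5.5 mm and it is flush. Handing in.

```bash
python3 -c "
from h import *
print(arm.job_done());st()"
```

```text
the job is handed in; nothing more can be done
None
the job is handed in; nothing more can be done
```

The square-block slide is clipped into the holder and the job is handed in at about 19 s. No verdict was reported.

**What I did:** I gripped the slide by its block, laid it on the stage in front and slid it in past the sprung arm. I then pressed it on the fixed edge with about 8–10 N (net of the free-sliding reading) for well over half a second, let go, and lifted clear to 138 mm.

**Last checks, from the wrist camera after release:**
- **Fixed edge:** the slide lies along the edge with no visible gap and covers the pin. I could not read the pin's travel directly.
- **Angle:** the ends fit at −10.0° against −9.95° for the stage. The long sides fit at 80.2° and 81.0° where 80.05° would be parallel, so it is within about 1°.
- **End stop:** the slide's centre is at stage y of about 5.5 mm, with its end on the stop.
- **Arm:** it is drawn back against the slide's other end.

**What went wrong or disagreed:**
- The slide stuck twice on the arm's steep part, the first time with some 18 N sideways and 20 N down, because the glass dug into the floor as the wrist flexed. I raised it slightly and rode it diagonally over the nose. It was not against the fixed edge during either jam.
- The camera put the slide's seated centre at x −1.7 mm, but contact was felt with the tool at about +1.8 mm. I put most of that down to the 1–2 mm calibration.
- I did not re-measure the round slide, cup, pot or tweezers. The tool did not go near them.

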